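Hang the slide rack on the drying rail and slide it under the shelf to the stop

ROBOT

A 6-joint arm with a two-finger parallel gripper is mounted at the origin on the work surface. World frame = base frame: x ahead of the robot, y to its left, z up, the work surface at z = 0. Lengths are in m, angles in rad, forces in N, time in s.
With the tool pointing down it reaches from about 0.3 to 0.775 m from the base axis. Payload 14.6 kg.
Tool frame: the origin (TCP) lies at the very end of the fingers, on their centre line; the grasp point (between the pads) lies 19 mm behind it; z points along the fingers, x is the direction in which the jaws open and shut, and the axes are right-handed (so a half turn about z gives the same grasp; the last joint's range is limited). The gripper opens to 94 mm and grips with 3 to 60 N. Pads are 16 mm wide; open, the fingers measure 119 mm over their backs; the gripper's body (75 mm by 177 mm) begins 78 mm behind the grasp point.
Start: joints at [-1.41, 0.3, 1.521, -0, 1.321, -0.067], TCP at [0.124, -0.536, 0.205] pointing down, gripper open.
Joint ranges: [-3.03, 3.03], [-0.79, 2.21], [0.23, 2.52], [-1.04, 4.18], [0, 3.07], [-2.55, 2.55]. Speed limits (rad/s): [2.22, 2.22, 2.57, 3.14, 3.14, 3.14].

INTERFACE

Orientations are given as [roll, pitch, yaw] about the fixed x, y, z axes, in that order (R = Rz(yaw) Ry(pitch) Rx(roll)).
In Python, from station import ctrl gives the robot as it stands.
- The arm moves only by the shell command python3 -m inch 'ROWS' [FORCE]. ROWS is JSON, one flat list of numbers, 7 for each row, row after row: the shift along the tool's x, y, z in cm, then the turn, a rotation vector about the tool's x, y, z in rad, then the opening, from 0 (shut) to 1 (fully open). In form: [tx, ty, tz, wx, wy, wz, claw, tx, ty, tz, wx, wy, wz, claw, ...]. A call has 1 to 20 rows; each row shifts and turns the commanded pose from where the row before left it, along the tool's axes as they then stand; what a row does not reach is not made up. A row lasts 1/8 s, in which the tool goes at most 62.5 mm and 10.7 degrees, less where a joint would pass 70% of its speed; a pose out of reach is approached as far as the arm can. A call is refused whole if a number of a shift passes 6.25 or a number of a turn 0.188, either way. A call with a gripper value outside its range is refused whole. The fingers move at their own pace and stop on an object; FORCE is the grip in N (left out, the last holds). Time passes only in rows, so rows that do not move let the fingers close. It gives the time, the measured TCP pose, the force and the opening at its end, in the units of the state.
- ctrl.get_obs(): the state, without advancing time (a new reading comes with each control period).
- ctrl.camera(name): name is "side" or "top" or "wrist"; returns (picture, depth): 480x640x3 uint8, red, green, blue; 480x640 float32, m along the optical axis (not along the pixel's ray), 0 where there is no reading.
- ctrl.camera_params(name): a dict with "vertical_fov" (degrees; the focal length in pixels is half the picture's height over the tangent of half this angle, whatever the lens; pixels are square), "cx", "cy" (the principal point, pixels), "camera_from_world" (4x4, takes a point from world to camera coordinates); the wrist camera has in their place "mount" (4x4, takes a point from camera to tool coordinates, whose origin is the TCP and whose axes are the tool frame's). Camera axes: x right, y down, z forward; pixel columns grow to the right and rows downward; lengths in m; the calibration is good to about 2 mm. A picture is of the moment at which its call begins: read the wrist's pose just before it. camera_params takes no time and is no camera call.
- ctrl.hand_in(): hands the job in, once; it reports no verdict.
Trained networks look in the newest picture that a camera, given by its name, has taken for a name from the list of things; names that differ only in an ending like _2 or _b are one class to them, and where a whole thing is asked for, a point or a joint stands for the part that bears it (a point fixed in the world has none). Each returns a list of dicts, best first, with "score" (0 to 1); they miss things now and then, are a little off and sometimes report something else, mostly with a low value. They report only what shows in the picture. A call takes as long as a camera call. They do not tell look-alikes from the thing itself.
- ctrl.spot_in(camera, label): "bbox" ([centre column, centre row, width, height] in pixels, round what is visible of it).
- ctrl.place_of(camera, label): "centre" ([column, row] in pixels: a listed point, or the origin of a listed thing).
The state is a dict: "time_s": time; "qpos": joint angles; "joint_vel": joint speeds; "tau": joint torques, N m; "ee_pos": TCP position; "eef_rot": TCP orientation; "force": force on the tool from outside, world axes, zero at the start; "moment": the same for the moment, N m; "grip_width": finger opening in m.
Only numpy, scipy, OpenCV 4.12 (cv2) and the standard library are available. Lean on these libraries where they do the work, as an engineer would, in place of code of your own. Each camera call takes 0.05 s, during which the arm holds its last target. There are 200 camera calls.

TASK

Pick the rack of microscope slides up from the bench pad by its slanted black grip, keep it upright, and hook it over the open part of the drying rail, clear of the glass shelf, with its grip on the side away from the shelf's posts. Then slide it along the rail in under the shelf until its hook just touches the brass stop collar, and leave it hanging there, still and released. Be gentle (no knocking or hard pressing of the rack against rail, stand or collar), and leave the tube rack, the dish stack and the bottle where they stand.

Things in the scene. Friction and masses are not known exactly. Their poses are not given: they have to be found in the camera images.
- rack_grip (a point): Centre of the slide rack's black grip, where to hold it. Axes are the rack's: z up, x its length, -y the side the grip leans to. The grip is a bar 16 mm wide (x), 14 thick, 60 long, leaning 40 deg from vertical: its long axis runs up and out along (0,-0.643,0.766). Pinch it across x, fingers pointing down its axis. Below it 36 mm of 8 mm rod down to the bridge; the hook strap's front is 31 mm to +y.
- rack_hook (a point): Middle of the rack's hook, lies on the rail's axis when hung; axes as rack_grip, at (0, 42.4, 37.4) mm from it. 3 mm strap, 40 mm wide in x (its edge meets the collar 20 mm from this point), open downwards: strap at -y, flat top with underside 6 mm above this point, lip at +y down to 18 mm below it. Inside y -8 to 8, mouth -8 to 13. To go over the rail it must rise over 24 mm above the axis.
- rack_base (a point): Middle of the rack's underside; axes as rack_grip, which is at (0,-42.4,112.6) mm from here, rack_hook at (0,0,150). Steel carrier 94 (x) x 84 (y) x 32 mm with ten glass slides, and a bridge 24 mm wide 64 mm up, all one rigid loose piece of 0.25 to 0.42 kg (varies). It stands on the bench pad at the start. Centre of mass 37 mm up, 2 mm to -y. Must not tip over 35 deg.
- stand: Slide-drying stand, fixed. Origin on the bench below the rail; x along the rail from its open end towards the shelf, z up. Plain round rail, 12 mm in diameter, axis at y 0, z 200, between 14 mm posts at x -235 and 175. Drip tray x -255 to 195, y -75 to 75, walls 16 high. The stop collar, a brass ring 24 mm across and 12 long, is clamped on the rail under the shelf, its middle at x 30 to 110: not measured, feel for it.
- shelf_edge (a point): Middle of the lower front edge of the stand's clear glass shelf; axes as the stand. In the stand's frame the shelf covers x -50 to 200, y -20 to 110 mm, underside z 227, top 235 mm, on two 16 mm posts at y 90, x -30 and 180; this point is (75, -20, 227). Only 21 mm is free over the rail there: too little to lift the hook on, and no room for an upright gripper over the grip.
- pad: Thin grey bench pad the rack stands on, fixed, 220 x 170 mm, 4 mm thick; origin in the middle of its underside.
- tube_rack_center (a point): Bystander, loose: wire test-tube rack with capped tubes, 190 (x) x 70 (y) mm, 146 mm tall with the tubes. The point is 55 mm above the bench.
- dishes_center (a point): Bystander, loose: middle of a stack of clear culture dishes, 98 mm in diameter, 74 mm tall.
- bottle_center (a point): Bystander, loose: middle of a brown glass bottle, 60 mm in diameter, 130 mm tall.
Mind the look-alikes: they are no part of the job. Leave any green look-alike of the part that bears rack_grip alone.

How it is judged:
By the outcome, as a careful person would: the job done as asked, in the order asked, and still so for the second after the job is handed in, with the robot touching nothing.
It also fails if it takes over 51 s, if anything falls off the work surface, if the arm or the gripper's body presses on something with over 40 N, if the wrist force passes 120 N, or if a joint passes its speed limit or range.

## Working session

There is one attempt and no reset: what is moved stays moved. The work goes in short steps, Python scripts to look and compute and a shell command to move; the robot and the scene stay as the last step left them, time stands still between calls to the robot, and variables do not carry over. Pictures are saved under pics/ and viewed, about 8 in all and at most 12, crops included, and the job is handed in when it is done.

```bash
ls; mkdir -p pics
cat > h.py <<'E'
import numpy as np, cv2
from station import ctrl
from scipy.spatial.transform import Rotation as R
def cam(n):
    p=ctrl.camera_params(n); f=240/np.tan(np.radians(p["vertical_fov"])/2)
    if "camera_from_world" in p: T=np.linalg.inv(np.array(p["camera_from_world"]))
    else:
        o=ctrl.get_obs(); W=np.eye(4); W[:3,:3]=R.from_euler('xyz',o["eef_rot"]).as_matrix(); W[:3,3]=o["ee_pos"]; T=W@np.array(p["mount"])
    return f,p["cx"],p["cy"],T
def ray(n,u,v):
    f,cx,cy,T=cam(n); d=T[:3,:3]@np.array([(u-cx)/f,(v-cy)/f,1]); return T[:3,3],d
def at(n,u,v,depth): o,d=ray(n,u,v); return o+d*depth
def atz(n,u,v,z): o,d=ray(n,u,v); return o+d*(z-o[2])/d[2]
def proj(n,P):
    f,cx,cy,T=cam(n); q=np.linalg.inv(T)@np.append(P,1); return np.array([cx+f*q[0]/q[2],cy+f*q[1]/q[2]])
def cloud(n,dep):
    f,cx,cy,T=cam(n); v,u=np.mgrid[:480,:640]; c=np.stack([(u-cx)/f*dep,(v-cy)/f*dep,dep],-1); return c@T[:3,:3].T+T[:3,3]
E
python3 - <<'E'
from h import *
np.set_printoptions(precision=3,suppress=True)
ims=[]
for n in("side","top"):
    im,d=ctrl.camera(n); np.savez(f"{n}0.npz",im=im,d=d); ims.append(im)
    cv2.imwrite(f"pics/{n}0.png",im[:,:,::-1])
    print(n,cam(n)[3])
    for l in ["rack_grip","rack_hook","rack_base","stand","shelf_edge","pad","tube_rack_center","dishes_center","bottle_center"]:
        for r in ctrl.place_of(n,l)[:3]: print(l,round(r["score"],2),np.round(r["centre"],1))
print(ctrl.get_obs())
E
```

```text
pics
side [[-0.789 -0.409  0.459 -0.014]
 [-0.615  0.513 -0.599  0.6  ]
 [ 0.01  -0.755 -0.656  0.917]
 [ 0.     0.     0.     1.   ]]
rack_grip 0.87 [418.6 188.4]
rack_grip 0.78 [365.2 227.7]
rack_hook 0.84 [353.1 224.7]
rack_hook 0.57 [437.8 180.7]
rack_base 0.92 [352.2 279.2]
rack_base 0.81 [430.1 230.4]
stand 0.9 [198.3 363.5]
shelf_edge 0.68 [162.5 254. ]
pad 0.7 [340.  280.5]
tube_rack_center 0.6 [319.  183.9]
dishes_center 0.93 [248.7 247.4]
bottle_center 0.87 [262.8 206.6]
top [[-0.008 -0.998  0.064  0.441]
 [-1.     0.009  0.014 -0.082]
 [-0.015 -0.063 -0.998  1.176]
 [ 0.     0.     0.     1.   ]]
rack_grip 0.85 [394.3 376.5]
rack_grip 0.8 [377.6 255.4]
rack_grip 0.79 [473.6 264.7]
rack_hook 0.92 [412.6 364.6]
rack_hook 0.78 [357.1 258.5]
rack_hook 0.73 [484.4 286.3]
rack_base 0.95 [351.4 262.7]
rack_base 0.74 [402.1 354.6]
rack_base 0.62 [464.2 285.3]
stand 0.69 [193.7 222.2]
shelf_edge 0.8 [172.7 170.1]
pad 0.86 [350.9 257.2]
pad 0.42 [379.4 258.8]
tube_rack_center 0.91 [427.8 156.9]
dishes_center 0.64 [309.1 163.2]
dishes_center 0.31 [425.5 159.3]
bottle_center 0.83 [353.2 147.3]
{'time_s': 1.0, 'qpos': array([-1.41 ,  0.3  ,  1.521,  0.   ,  1.321, -0.067]), 'joint_vel': array([-0.   ,  0.001,  0.001, -0.001, -0.001,  0.002]), 'tau': array([  0.003, -53.167, -35.292,   0.071,   0.021,  -0.   ]), 'ee_pos': array([ 0.124, -0.536,  0.205]), 'eef_rot': array([-3.142, -0.   , -1.343]), 'force': array([ 0.009, -0.754,  0.538]), 'moment': array([0.02 , 0.009, 0.009]), 'grip_width': 0.09366365590985427}
```

View pics/side0.png

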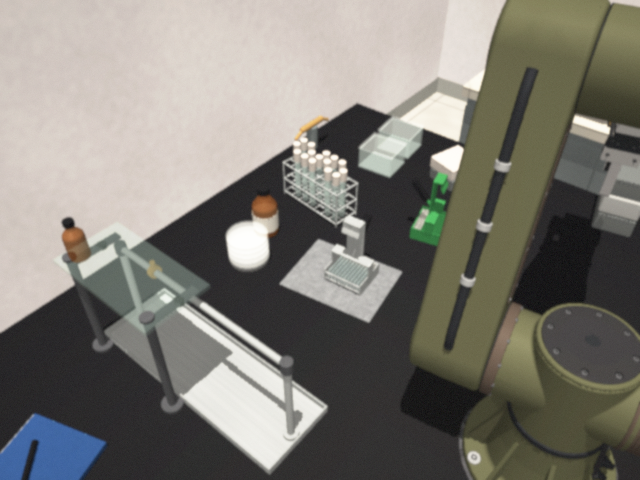

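View pics/top0.png

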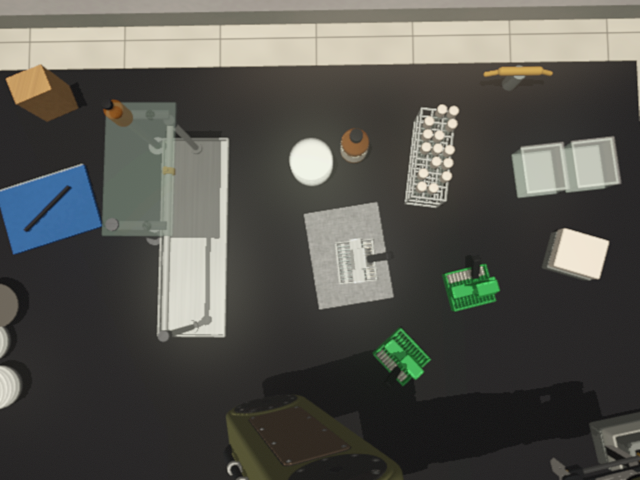

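The grey rack at side (352,260) / top (357,260), with its grip at top (378,256), is the one to take. The look-alikes are the green racks at top (472,287) and (402,355), plus side (430,220). Next I measure it closely.

Run:
```python
from h import *
np.set_printoptions(precision=4,suppress=True)
t=np.load("top0.npz"); P=cloud("top",t["d"]); im=t["im"]
print("pad z",np.median(P[285:305,325:385].reshape(-1,3)[:,2]), "bench", np.median(P[380:390,220:230].reshape(-1,3)[:,2]), "px mm",np.linalg.norm(P[300,330]-P[300,331]))
for n,l,u,v,z in [("top","base",351.4,262.7,.004),("top","grip",377.6,255.4,.1166),("top","hook",357.1,258.5,.154),("top","stand",193.7,222.2,0),("top","shelf",172.7,170.1,.227),
 ("side","base",352.2,279.2,.004),("side","grip",365.2,227.7,.1166),("side","hook",353.1,224.7,.154),("side","stand",198.3,363.5,0),("side","shelf",162.5,254,.227),("side","pad",340,280.5,0),("top","pad",350.9,257.2,0)]: print(n,l,atz(n,u,v,z))
# rail
Q=P[130:345,140:235].reshape(-1,3); 
m=(Q[:,2]>.19)&(Q[:,2]<.215); q=Q[m]; print("rail z pts",m.sum())
for x in np.arange(-.2,.7,.04):
    s=q[(abs(q[:,0]-x)<.02)]
    if len(s): print(round(x,2),len(s),np.median(s,0),s[:,1].min(),s[:,1].max())
# rack clouds
Q=P[225:300,330:400].reshape(-1,3)
for a,b in[(.15,.18),(.12,.15),(.095,.12),(.055,.08),(.03,.045)]:
    s=Q[(Q[:,2]>a)&(Q[:,2]<b)]
    if len(s)>4: print(a,b,len(s),s.mean(0),s.min(0),s.max(0),cv2.minAreaRect((s[:,:2]*1000).astype(np.float32)))
# pad orientation
hsv=cv2.cvtColor(im,cv2.COLOR_RGB2GRAY); m=((hsv>80)).astype(np.uint8); m[:,:295]=0;m[:,400:]=0;m[:198]=0;m[315:]=0
r=cv2.minAreaRect(np.argwhere(m)[:,::-1].astype(np.float32)); print("pad px rect",r)
c=im[200:330,290:440]; cv2.imwrite("pics/crop1.png",cv2.resize(c,None,fx=5,fy=5,interpolation=cv2.INTER_CUBIC)[:600,:,::-1])
```

```text
pad z 0.0038375899380351797 bench -0.00028928856000387526 px mm 0.004450384482275076
top base [ 0.4873 -0.1325  0.004 ]
top grip [ 0.4974 -0.1815  0.1166]
top hook [ 0.4896 -0.1374  0.154 ]
top stand [0.5836 0.2282 0.    ]
top shelf [0.6543 0.2084 0.227 ]
side base [ 0.483  -0.1352  0.004 ]
side grip [ 0.4905 -0.1857  0.1166]
side hook [ 0.4918 -0.1412  0.154 ]
side stand [0.5839 0.2272 0.    ]
side shelf [0.6572 0.2013 0.227 ]
side pad [ 0.504  -0.1184  0.    ]
top pad [ 0.5    -0.1317  0.    ]
rail z pts 742
0.32 15 [0.3384 0.2279 0.2101] 0.22093325463023453 0.23391250422672452
0.36 189 [0.353  0.2264 0.2074] 0.21781391969242117 0.238481590679431
0.4 153 [0.4007 0.2266 0.2048] 0.22162827103640362 0.23407725294930828
0.44 131 [0.4403 0.2261 0.2049] 0.22117272580937739 0.23412084400077235
0.48 146 [0.4799 0.226  0.2044] 0.2210146454421051 0.23333106455793187
0.52 108 [0.5168 0.2251 0.2046] 0.2209283075053445 0.23128611454216605
0.15 0.18 234 [ 0.4901 -0.1403  0.1627] [ 0.4704 -0.1525  0.1501] [ 0.51   -0.1288  0.1684] ((490.3084411621094, -140.53445434570312), (40.203834533691406, 22
[... 227 characters left out ...]
547)
0.095 0.12 70 [ 0.4918 -0.1684  0.1091] [ 0.4723 -0.1827  0.0959] [ 0.5005 -0.1502  0.1199] ((488.9622497558594, -162.95193481445312), (20.672767639160156, 36.44948959350586), 23.0954647064209)
0.055 0.08 263 [ 0.4865 -0.1407  0.068 ] [ 0.4434 -0.1562  0.0613] [ 0.5378 -0.1251  0.0728] ((490.1736755371094, -140.61285400390625), (93.6563720703125, 24.122793197631836), 5.26071834564209)
0.03 0.045 256 [ 0.4902 -0.1387  0.0341] [ 0.4415 -0.1851  0.03  ] [ 0.5384 -0.0954  0.0423] ((490.1690368652344, -140.45028686523438), (92.01354217529297, 83.50379180908203), 5.334973335266113)
pad px rect ((347.9459533691406, 255.17564392089844), (98.31059265136719, 76.44551086425781), 80.53767395019531)
```

View pics/crop1.png

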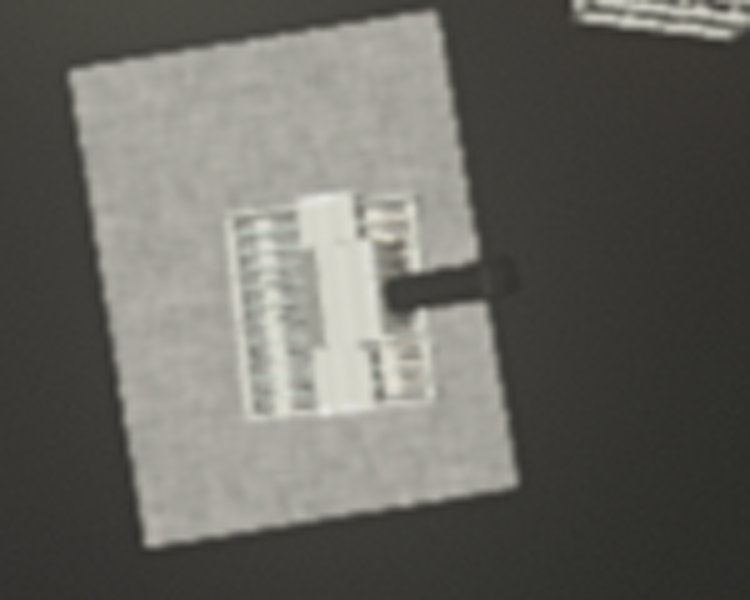

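Run:
```python
from h import *
np.set_printoptions(precision=4,suppress=True)
t=np.load("top0.npz"); P=cloud("top",t["d"]); im=t["im"]
Q=P[130:345,140:235].reshape(-1,3); q=Q[(Q[:,2]>.197)&(Q[:,2]<.212)&(Q[:,0]>.37)&(Q[:,0]<.525)&(abs(Q[:,1]-.226)<.01)]
c=np.polyfit(q[:,0],q[:,1],1); print("top rail slope deg",np.degrees(np.arctan(c[0])),"y at .444",np.polyval(c,.444),"ztop",np.percentile(q[:,2],[50,90]))
s=np.load("side0.npz"); S=cloud("side",s["d"]); 
w=S.reshape(-1,3); w=w[(abs(w[:,1]-.226)<.015)&(w[:,2]>.185)&(w[:,2]<.215)&(w[:,0]>.37)&(w[:,0]<.525)]; c2=np.polyfit(w[:,0],w[:,1],1); print("side rail",len(w),np.degrees(np.arctan(c2[0])),np.polyval(c2,.444),np.median(w,0))
# collar by colour
for n,I,(a,b,cc,d) in (("top",im,(150,190,150,185)),("side",s["im"],(250,290,135,175))):
    h=cv2.cvtColor(I,cv2.COLOR_RGB2HSV)[a:b,cc:d]; k=np.argwhere((h[...,1]>80)&(h[...,0]>10)&(h[...,0]<32)&(h[...,2]>80))
    if len(k): v,u=k.mean(0)+[a,cc]; print(n,"collar px",u,v,len(k),atz(n,u,v,.21))
k=S[:,:,2]; 
R0=R.from_euler('xyz',ctrl.get_obs()["eef_rot"])
def Rt(yaw):
    x=np.array([1,0,0.]);z=np.array([0,.6428,-.766]); return R.from_euler('z',yaw,degrees=True)*R.from_matrix(np.stack([x,np.cross(z,x),z],1))
G=Rt(5.4); print("tool axes",G.as_matrix())
print("R0 axes",R0.as_matrix()); rv=(R0.inv()*G).as_rotvec(); print("rotvec tool",rv,np.linalg.norm(rv))
for nm,g,p in(("grasp",Rt(5.4),(.494,-.19)),("hang",Rt(-.8),(.444,.18)),("end",Rt(-.8),(.64,.18))):
  for fl in(0,np.pi):
    gg=g*R.from_euler('z',fl); z=gg.as_matrix()[:,2]; wc=np.array(p)-z[:2]*.25; q1=np.arctan2(wc[1],wc[0])
    for q23 in(1.6,1.9,2.2):
        M=(R.from_euler('z',q1)*R.from_euler('y',q23)).inv()*gg
        e=M.as_euler('ZYZ'); print(nm,fl>0,q23,q1.round(2),e-[0,0,np.pi])
gp=np.array([.494,-.183,.1166]); zt=G.as_matrix()[:,2]; print("TCP grasp",gp+.019*zt,"pre",gp+.019*zt-.1*zt)
```

```text
top rail slope deg -0.7413914936375663 y at .444 0.22659791057043505 ztop [0.2048 0.2075]
side rail 654 -0.8899627433186061 0.2294651019386294 [0.443  0.2299 0.2049]
top collar px 168.76666666666665 170.11666666666667 60 [0.6581 0.2211 0.21  ]
side collar px 150.1 270.6 10 [0.6575 0.2322 0.21  ]
tool axes [[ 0.9956  0.0721 -0.0605]
 [ 0.0941 -0.7626  0.64  ]
 [-0.     -0.6428 -0.766 ]]
R0 axes [[ 0.2258 -0.9742  0.0001]
 [-0.9742 -0.2258 -0.    ]
 [ 0.     -0.     -1.    ]]
rotvec tool [ 0.5719 -0.5003 -1.3742] 1.570226838669506
grasp False 1.6 -0.6 [ 0.5651  1.9713 -0.5869]
grasp False 1.9 -0.6 [ 0.5215  1.7139 -0.7475]
grasp False 2.2 -0.6 [ 0.5196  1.4531 -0.8963]
grasp True 1.6 -0.6 [ 0.5651  1.9713 -3.7285]
grasp True 1.9 -0.6 [ 0.5215  1.7139 -3.8891]
grasp True 2.2 -0.6 [ 0.5196  1.4531 -4.0379]
hang False 1.6 0.04 [ 0.6983  1.5114 -6.2578]
hang False 1.9 0.04 [ 0.7329  1.2842 -0.174 ]
hang False 2.2 0.04 [ 0.8211  1.0693 -0.4014]
hang True 1.6 0.04 [ 0.6983  1.5114 -3.1162]
hang True 1.9 0.04 [ 0.7329  1.2842 -3.3156]
hang True 2.2 0.04 [ 0.8211  1.0693 -3.543 ]
end False 1.6 0.03 [ 0.6984  1.52   -6.2681]
end False 1.9 0.03 [ 0.7313  1.2927 -0.1838]
end False 2.2 0.03 [ 0.8172  1.0772 -0.4099]
end True 1.6 0.03 [ 0.6984  1.52   -3.1265]
end True 1.9 0.03 [ 0.7313  1.2927 -3.3254]
end True 2.2 0.03 [ 0.8172  1.0772 -3.5514]
TCP grasp [ 0.4929 -0.1708  0.102 ] pre [ 0.4989 -0.2348  0.1786]
```

```bash
python3 -m inch '[-1.6,-4.3,-1.6,0,0,0,1, -2.14,-4.33,-1.3,0,0,0,1, -2.14,-4.33,-1,0,0,0,1, -2.14,-4.33,-0.5,0,0,0,1, -2.14,-4.33,-0.5,0,0,0,1, -2.14,-4.33,-0.3,0,0,0,1, -2.14,-4.33,-0.3,0,0,0,1, -2.14,-4.33,-0.3,0,0,0,1, -2.14,-4.33,-0.2,0,0,0,1, -2.14,-4.33,0,0,0,0,1, 0,0,0,0.0635,-0.0556,-0.1527,1, 0,0,0,0.0635,-0.0556,-0.1527,1, 0,0,0,0.0635,-0.0556,-0.1527,1, 0,0,0,0.0635,-0.0556,-0.1527,1, 0,0,0,0.0635,-0.0556,-0.1527,1, 0,0,0,0.0635,-0.0556,-0.1527,1, 0,0,0,0.0635,-0.0556,-0.1527,1, 0,0,0,0.0635,-0.0556,-0.1527,1, 0,0,0,0.0635,-0.0556,-0.1527,1, 0,0,0,0,0,0,1]' 20
cat > st.py <<'E'
from h import *
import sys
np.set_printoptions(precision=4,suppress=True)
def Rt(yaw):
    x=np.array([1,0,0.]);z=np.array([0,.6428,-.766]); return R.from_euler('z',yaw,degrees=True)*R.from_matrix(np.stack([x,np.cross(z,x),z],1))
def togo(gp,yaw,back=0):
    o=ctrl.get_obs(); C=R.from_euler('xyz',o["eef_rot"]); G=Rt(yaw); z=G.as_matrix()[:,2]
    tgt=np.array(gp)+(.019-back)*z
    print("t",round(o["time_s"],2),"tcp",np.array(o["ee_pos"]),"q",np.array(o["qpos"]),"F",np.array(o["force"]),"w",round(o["grip_width"],4))
    print("shift cm (tool)",C.inv().apply(tgt-o["ee_pos"])*100,"turn",(C.inv()*G).as_rotvec(),"grasp pt",np.array(o["ee_pos"])-.019*C.as_matrix()[:,2])
    print("tool axes rows x,y,z:",C.as_matrix().T.round(3).tolist())
E
python3 -c "
from st import *
togo((.494,-.183,.1166),5.4,.06)
im,d=ctrl.camera('wrist'); cv2.imwrite('pics/w1.png',im[:,:,::-1])
for l in ('rack_grip','rack_hook'):
  for r in ctrl.place_of('wrist',l)[:2]: 
    z=.1166 if l=='rack_grip' else .154
    print(l,r, atz('wrist',*r['centre'],z), proj('wrist',(.494,-.183,.1166)))
np.savez('w1.npz',im=im,d=d)
"
```

```text
time_s: 3.5
ee_pos: [0.4988, -0.2351, 0.2642]
eef_rot: [-2.442, 0.002, 0.093]
force: [-0.4, -0.7, 0.3]
grip_width: 0.0942
t 3.5 tcp [ 0.4988 -0.2351  0.2642] q [-0.7258  0.5492  1.1816  0.4854  1.9213 -0.7698] F [-0.4443 -0.6949  0.2756] w 0.0942
shift cm (tool) [ 0.0361  5.4869 10.5681] turn [-0.0009  0.0011 -0.002 ] grasp pt [ 0.5    -0.2473  0.2788]
tool axes rows x,y,z: [[0.996, 0.093, -0.002], [0.07, -0.762, -0.644], [-0.062, 0.641, -0.765]]
rack_grip {'centre': [72.4, 290.2], 'score': 0.61} [ 0.2569 -0.2057  0.1166] [317.2184 289.0703]
rack_grip {'centre': [320.3, 289.8], 'score': 0.58} [ 0.4971 -0.1835  0.1166] [317.2184 289.0703]
rack_hook {'centre': [317.5, 232.9], 'score': 0.78} [ 0.4904 -0.1405  0.154 ] [317.2243 289.2351]
rack_hook {'centre': [60.7, 314.8], 'score': 0.71} [ 0.2822 -0.2367  0.154 ] [317.2243 289.2351]
```

View pics/w1.png

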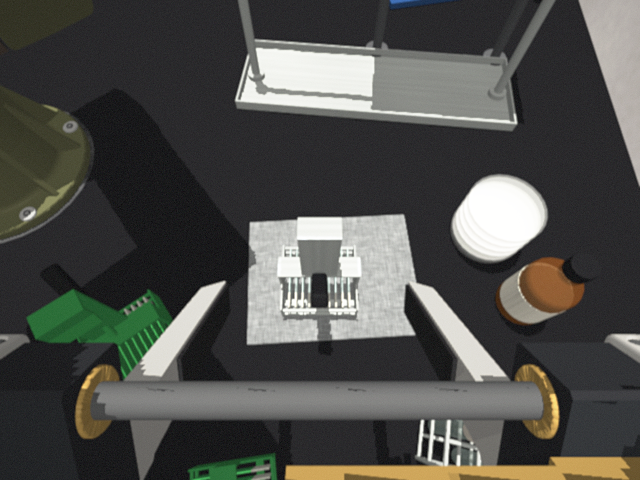

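```bash
python3 -m inch '[0,1.83,3.5,0,0,0,1, 0,1.83,3.5,0,0,0,1, 0,1.83,3.5,0,0,0,1, 0,0,1.5,0,0,0,1, 0,0,1.5,0,0,0,1, 0,0,1,0,0,0,1, 0,0,1,0,0,0,1, 0,0,0.6,0,0,0,1, 0,0,0.4,0,0,0,1, 0,0,0,0,0,0,1]' 20
python3 -c "
from st import *
togo((.494,-.183,.1166),5.4,0)
im,d=ctrl.camera('wrist'); cv2.imwrite('pics/w2.png',im[:,:,::-1])
P=cloud('wrist',d); k=P.reshape(-1,3); C=R.from_euler('xyz',ctrl.get_obs()['eef_rot']); 
g=C.inv().apply(k-np.array(ctrl.get_obs()['ee_pos'])); dk=im.reshape(-1,3).max(1)<70
s=g[dk&(abs(g[:,0])<.025)&(abs(g[:,1])<.03)&(g[:,2]>-.06)&(g[:,2]<.02)]; print(len(s), s.mean(0) if len(s) else 0, np.percentile(s,[2,98],0) if len(s) else 0)
"
```

```text
time_s: 4.9
ee_pos: [0.4925, -0.1711, 0.1037]
eef_rot: [-2.443, 0.0, 0.095]
force: [-0.3, 0.7, 0.8]
grip_width: 0.094
t 4.9 tcp [ 0.4925 -0.1711  0.1037] q [-0.6543  0.6146  1.4731  0.49    1.5728 -0.8802] F [-0.3164  0.6581  0.7617] w 0.094
shift cm (tool) [0.0348 0.0894 0.1426] turn [ 0.0001  0.0005 -0.0001] grasp pt [ 0.4937 -0.1833  0.1183]
tool axes rows x,y,z: [[0.996, 0.094, -0.0], [0.072, -0.763, -0.643], [-0.061, 0.64, -0.766]]
2532 [ 0.0019 -0.0041 -0.0324] [[-0.0054 -0.007  -0.0482]
 [ 0.0092  0.0052  0.0061]]
```

View pics/w2.png

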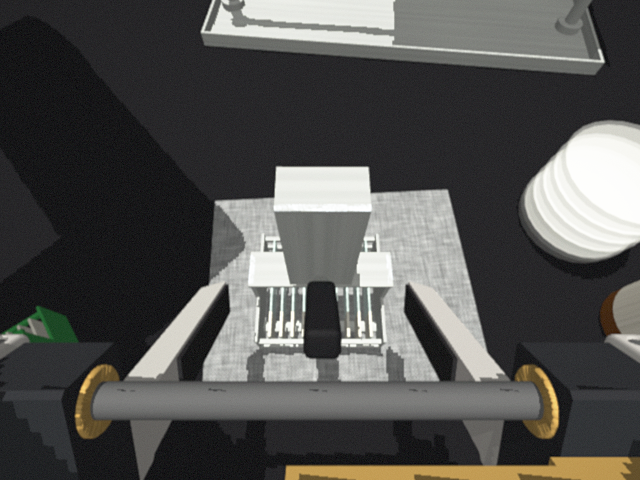

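The grip lies centred between the jaws (around pixel (322,320)), about 2 mm to +x. I correct that and close.

```bash
python3 -m inch '[0.15,0,0.1,0,0,0,1, 0,0,0,0,0,0,0.4, 0,0,0,0,0,0,0.2, 0,0,0,0,0,0,0.1, 0,0,0,0,0,0,0, 0,0,0,0,0,0,0, 0,0,0,0,0,0,0, 0,0,0,0,0,0,0]' 20
python3 -m inch '[0,0,0,0,0,0,0, 0,0,0,0,0,0,0]' 55
```

```text
time_s: 5.95
ee_pos: [0.494, -0.1704, 0.103]
eef_rot: [-2.444, 0.0, 0.094]
force: [-0.0, 0.3, 1.2]
grip_width: 0.0275
time_s: 6.2
ee_pos: [0.494, -0.1704, 0.1029]
eef_rot: [-2.444, 0.0, 0.094]
force: [0.0, -0.6, -2.9]
grip_width: 0.0157
```

```bash
python3 -m inch '[0,0,0,0,0,0,0, 0,-0.13,-0.15,0,0,0,0, 0,-0.32,-0.38,0,0,0,0, 0,-0.64,-0.77,0,0,0,0, 0,-0.64,-0.77,0,0,0,0, 0,-0.32,-0.38,0,0,0,0, 0,0,0,0,0,0,0, 0,0,0,0,0,0,0]' 55
python3 -c "
from st import *
togo((.494,-.183,.1166),5.4,0)
print(ctrl.get_obs()['moment'])
im,d=ctrl.camera('wrist'); cv2.imwrite('pics/w3.png',im[:,:,::-1])
ctrl.camera('top')
for n in('wrist','top'):
  for r in ctrl.place_of(n,'rack_hook')[:2]: print(n,r)
im,d=ctrl.camera('top'); P=cloud('top',d)[215:305,320:410].reshape(-1,3); P=P[(P[:,2]>.06)]
for a in (.16,.08):
  s=P[(P[:,2]>a)&(P[:,2]<a+.04)]; print(a,len(s),np.median(s,0),np.percentile(s,[1,99],0).round(4).tolist())
"
```

```text
time_s: 7.2
ee_pos: [0.4939, -0.1704, 0.1347]
eef_rot: [-2.443, 0.001, 0.094]
force: [-0.2, 0.7, -2.2]
grip_width: 0.0159
t 7.2 tcp [ 0.4939 -0.1704  0.1347] q [-0.652   0.5762  1.4536  0.4918  1.6231 -0.8509] F [-0.2431  0.7149 -2.1782] w 0.0159
shift cm (tool) [-0.1036  2.1287  2.4764] turn [-0.0001  0.0006 -0.0002] grasp pt [ 0.495  -0.1825  0.1493]
tool axes rows x,y,z: [[0.996, 0.094, -0.001], [0.072, -0.763, -0.643], [-0.061, 0.64, -0.766]]
[-0.8939 -0.189  -0.0208]
wrist {'centre': [316.5, 198.9], 'score': 0.55}
top {'centre': [356.4, 258.3], 'score': 0.78}
0.16 674 [ 0.4916 -0.1821  0.1865] [[0.4696, -0.2144, 0.1606], [0.5147, -0.1246, 0.1992]]
0.08 276 [ 0.4682 -0.1411  0.0999] [[0.4433, -0.1561, 0.0947], [0.5352, -0.1259, 0.1048]]
```

View pics/w3.png

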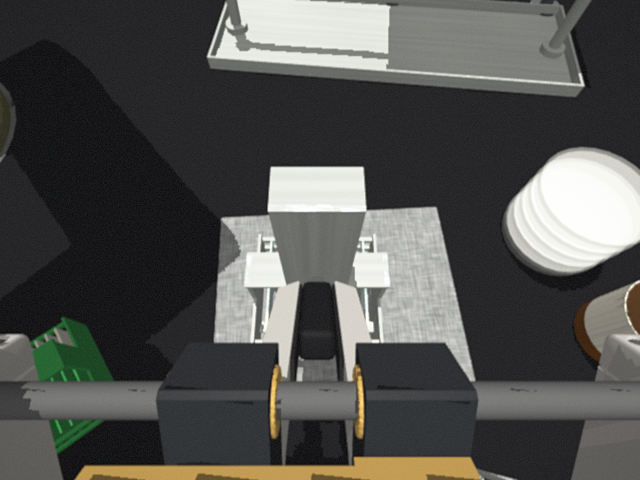

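```bash
python3 -m inch '[0,-0.6,-0.71,0,0.0174,0.0207,0, 0,-1.3,-1.55,0,0.0174,0.0207,0, 0,-1.3,-1.55,0,0.0174,0.0207,0, 0,-0.6,-0.71,0,0.0174,0.0207,0, -0.12,-0.6,0.5,0,0,0,0, -0.27,-1.4,1.18,0,0,0,0, -0.39,-2,1.68,0,0,0,0, -0.39,-2,1.68,0,0,0,0, -0.39,-2,1.68,0,0,0,0, -0.39,-2,1.68,0,0,0,0, -0.39,-2,1.68,0,0,0,0, -0.39,-2,1.68,0,0,0,0, -0.39,-2,1.68,0,0,0,0, -0.39,-2,1.68,0,0,0,0, -0.39,-2,1.68,0,0,0,0, -0.39,-2,1.68,0,0,0,0, -0.39,-2,1.68,0,0,0,0, -0.39,-2,1.68,0,0,0,0, -0.27,-1.4,1.18,0,0,0,0, -0.12,-0.6,0.5,0,0,0,0]' 55
python3 -m inch '[0,0,0,0,0,0,0, 0,0,0,0,0,0,0]' 55
python3 -c "
from st import *
togo((.4446,.1842,.2082),-.8,0)
im,d=ctrl.camera('top'); np.savez('top4.npz',im=im,d=d); c=im[150:345,130:300]; cv2.imwrite('pics/t4.png',cv2.resize(c,None,fx=3,fy=3,interpolation=cv2.INTER_CUBIC)[:,:,::-1])
P=cloud('top',d)[100:345,120:300].reshape(-1,3)
s=P[(P[:,2]>.235)&(abs(P[:,0]-.444)<.03)&(abs(P[:,1]-.2265)<.02)]; print('hook top',len(s),s.mean(0),np.percentile(s,[1,99],0).round(4).tolist(),cv2.minAreaRect((s[:,:2]*1000).astype(np.float32)))
for x in (.38,.40,.41,.48,.50,.52):
  q=P[(P[:,2]>.197)&(P[:,2]<.212)&(abs(P[:,0]-x)<.01)&(abs(P[:,1]-.226)<.012)]; print(x,len(q),np.median(q,0) if len(q) else 0,q[:,1].min(),q[:,1].max())
im,d=ctrl.camera('side'); np.savez('side4.npz',im=im,d=d)
for r in ctrl.place_of('side','rack_hook')[:2]: print(r, atz('side',*r['centre'],.245), proj('side',(.444,.2265,.245)))
c=im[170:430,150:420]; b=cv2.resize(c,None,fx=2.2,fy=2.2,interpolation=cv2.INTER_CUBIC)[:,:,::-1]; a=cv2.imread('pics/t4.png'); a=cv2.resize(a,None,fx=b.shape[0]/a.shape[0]*.4,fy=b.shape[0]/a.shape[0]); a=cv2.imread('pics/t4.png')[:572,:206*2]
a=cv2.resize(a,(206,286)); o=np.zeros((572,800,3),np.uint8); o[:286,:206]=a; o[:572,206:800]=b[:572,:594]; cv2.imwrite('pics/c4.png',o)
"
```

```text
time_s: 9.95
ee_pos: [0.4435, 0.197, 0.1932]
eef_rot: [-2.444, 0.001, -0.012]
force: [0.6, -0.9, -4.0]
grip_width: 0.0156
time_s: 10.2
ee_pos: [0.4444, 0.1956, 0.1936]
eef_rot: [-2.444, 0.0, -0.014]
force: [-1.1, 0.0, -3.7]
grip_width: 0.0154
t 10.2 tcp [0.4444 0.1956 0.1936] q [-0.0338  0.1448  1.8983  0.751   1.2271 -0.3305] F [-1.057   0.0221 -3.738 ] w 0.0154
shift cm (tool) [ 0.0313 -0.0667  0.0499] turn [ 0.0003  0.0003 -0.0004] grasp pt [0.4443 0.1834 0.2082]
tool axes rows x,y,z: [[1.0, -0.014, -0.0], [-0.011, -0.766, -0.643], [0.009, 0.643, -0.766]]
hook top 336 [0.4432 0.223  0.252 ] [[0.4243, 0.2134, 0.2356], [0.462, 0.2359, 0.2574]] ((443.2261657714844, 224.73394775390625), (22.88538360595703, 38.116310119628906), 89.43646240234375)
0.38 71 [0.3806 0.2271 0.2053] 0.22248258119355788 0.23269631794647547
0.4 69 [0.4007 0.2263 0.2045] 0.22148929207324505 0.23363018709164093
0.41 77 [0.4103 0.227  0.2041] 0.22195241243389333 0.23349502990645957
0.48 76 [0.4799 0.2258 0.2048] 0.22070077446829103 0.23293211942089023
0.5 67 [0.4989 0.2254 0.2051] 0.2207876402060099 0.23215972292056178
0.52 64 [0.5199 0.2256 0.2045] 0.2206816225345077 0.23093857684532124
{'centre': [237.3, 312.2], 'score': 0.95} [0.4482 0.2252 0.245 ] [238.6446 314.0184]
{'centre': [466.0, 245.6], 'score': 0.72} [ 0.2444 -0.1304  0.245 ] [238.6446 314.0184]
```

View pics/c4.png

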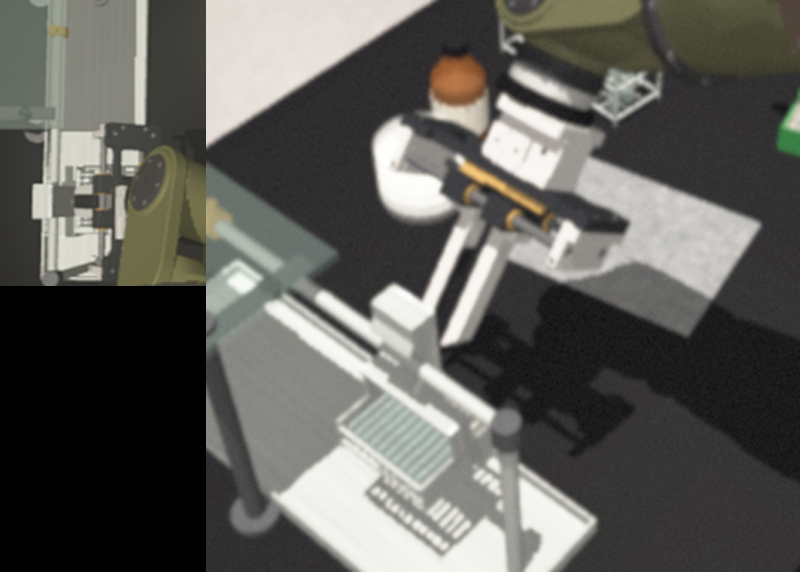

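Run:
```python
from h import *
np.set_printoptions(precision=4,suppress=True)
for n in('top','side'):
    z=np.load(n+'4.npz'); P=cloud(n,z['d']).reshape(-1,3)
    b=P[(P[:,2]>.2)&(P[:,2]<.262)&(abs(P[:,0]-.444)<.016)&(abs(P[:,1]-.2265)<.025)]
    for lo in np.arange(.205,.262,.005):
        s=b[(b[:,2]>=lo)&(b[:,2]<lo+.005)]
        if len(s)>5: print(n,round(lo,3),len(s),np.percentile(s[:,1],[3,50,97]))
z=np.load('top4.npz');P=cloud('top',z['d']);
for row in range(200,345,15):
    r=P[row,140:200]; print(row,[tuple((p*1000).astype(int)) for p in r if .19<p[2]<.215 and p[1]>.21 and p[1]<.245])
```

```text
top 0.205 11 [0.2134 0.2145 0.2151]
top 0.21 14 [0.2134 0.2139 0.215 ]
top 0.215 15 [0.2137 0.2141 0.2151]
top 0.22 12 [0.2138 0.2144 0.2149]
top 0.225 13 [0.2133 0.2143 0.2154]
top 0.23 19 [0.2131 0.2144 0.2151]
top 0.235 9 [0.2137 0.2141 0.215 ]
top 0.24 18 [0.2135 0.2143 0.215 ]
top 0.245 17 [0.2134 0.2142 0.2304]
top 0.25 168 [0.2142 0.2246 0.2357]
top 0.255 51 [0.2134 0.2252 0.2349]
side 0.205 48 [0.2161 0.2284 0.2332]
side 0.21 13 [0.216  0.2164 0.2174]
side 0.215 13 [0.2154 0.2164 0.2177]
side 0.22 14 [0.2159 0.2165 0.2178]
side 0.225 31 [0.2165 0.239  0.2409]
side 0.23 56 [0.2162 0.2381 0.2409]
side 0.235 58 [0.2295 0.2365 0.239 ]
side 0.24 30 [0.2171 0.2353 0.2361]
side 0.245 30 [0.2349 0.2355 0.2367]
side 0.25 196 [0.214  0.2271 0.2359]
side 0.255 61 [0.2143 0.2237 0.236 ]
200 []
215 []
230 []
245 [(np.int64(516), np.int64(230), np.int64(203)), (np.int64(515), np.int64(228), np.int64(204)), (np.int64(515), np.int64(226), np.int64(205)), (np.int64(515), np.int64(224), np.int64(204)), (np.int64(515), np.int64(222), np.int64(204)), (np.int64(516), np.int64(221), np.int64(202))
[... 1305 characters left out ...]
(374), np.int64(223), np.int64(204))]
335 [(np.int64(347), np.int64(237), np.int64(209)), (np.int64(347), np.int64(236), np.int64(209)), (np.int64(347), np.int64(234), np.int64(208)), (np.int64(347), np.int64(231), np.int64(211)), (np.int64(347), np.int64(229), np.int64(212)), (np.int64(347), np.int64(228), np.int64(208)), (np.int64(347), np.int64(226), np.int64(209)), (np.int64(347), np.int64(225), np.int64(206)), (np.int64(347), np.int64(222), np.int64(210)), (np.int64(347), np.int64(221), np.int64(208)), (np.int64(347), np.int64(219), np.int64(207)), (np.int64(347), np.int64(218), np.int64(207)), (np.int64(346), np.int64(219), np.int64(198)), (np.int64(345), np.int64(219), np.int64(190))]
```

```bash
python3 -m inch '[0,-0.08,0.06,0,0,0,0, 0,0.45,0.54,0,0,0,0, 0,0.64,0.77,0,0,0,0, 0,0.32,0.38,0,0,0,0, 0,0.19,0.23,0,0,0,0, 0,0.19,0.23,0,0,0,0, 0,0,0,0,0,0,0]' 55
python3 -m inch '[0,0.19,0.23,0,0,0,0, 0,0.19,0.23,0,0,0,0, 0,0,0,0,0,0,0]'
python3 -m inch '[0,0.19,0.23,0,0,0,0, 0,0.13,0.15,0,0,0,0, 0,0,0,0,0,0,0]'
```

```text
time_s: 11.22
ee_pos: [0.4444, 0.1972, 0.1657]
eef_rot: [-2.444, 0.0, -0.014]
force: [0.1, 0.1, -3.7]
grip_width: 0.0157
time_s: 11.6
ee_pos: [0.4443, 0.1972, 0.1596]
eef_rot: [-2.444, 0.001, -0.014]
force: [-0.3, 0.1, -3.6]
grip_width: 0.0158
time_s: 11.98
ee_pos: [0.4443, 0.1972, 0.1548]
eef_rot: [-2.444, 0.0, -0.014]
force: [-0.5, -0.3, -3.3]
grip_width: 0.0154
```

```bash
python3 -m inch '[0,0.1,0.115,0,0,0,0, 0,0.1,0.115,0,0,0,0, 0,0,0,0,0,0,0]'
python3 -m inch '[0,0.06,0.08,0,0,0,0, 0,0.06,0.08,0,0,0,0, 0,0,0,0,0,0,0]'
python3 -m inch '[0,0.032,0.038,0,0,0,0, 0,0.032,0.038,0,0,0,0, 0,0,0,0,0,0,0]'
```

```text
time_s: 12.35
ee_pos: [0.4444, 0.1971, 0.1517]
eef_rot: [-2.444, 0.0, -0.014]
force: [0.5, -0.3, -3.3]
grip_width: 0.0161
time_s: 12.72
ee_pos: [0.4444, 0.1972, 0.1498]
eef_rot: [-2.444, 0.0, -0.014]
force: [-1.0, 0.4, -2.9]
grip_width: 0.0155
time_s: 13.1
ee_pos: [0.4444, 0.1972, 0.1489]
eef_rot: [-2.444, 0.0, -0.014]
force: [0.3, 0.4, -3.7]
grip_width: 0.0157
```

```bash
for i in 1 2; do :; done; python3 -m inch '[0,0.032,0.038,0,0,0,0, 0,0.032,0.038,0,0,0,0, 0,0,0,0,0,0,0]' | grep -E "pos|force"
python3 -m inch '[0,0.032,0.038,0,0,0,0, 0,0,0,0,0,0,0]' | grep -E "pos|force"
python3 -c "
from st import *
im,d=ctrl.camera('side'); np.savez('side5.npz',im=im,d=d); c=im[220:420,180:380]; cv2.imwrite('pics/s5.png',cv2.resize(c,None,fx=3,fy=3,interpolation=cv2.INTER_CUBIC)[:,:,::-1])
P=cloud('side',d).reshape(-1,3)
b=P[(P[:,2]>.19)&(P[:,2]<.225)&(abs(P[:,0]-.444)<.016)&(abs(P[:,1]-.2265)<.012)]; print('hook top z',np.percentile(b[:,2],[50,80,90,97]))
r=P[(P[:,2]>.19)&(P[:,2]<.225)&(abs(P[:,0]-.40)<.012)&(abs(P[:,1]-.2265)<.012)]; print('rail z',np.percentile(r[:,2],[50,80,90,97]))
im,d=ctrl.camera('top');P=cloud('top',d).reshape(-1,3)
b=P[(P[:,2]>.19)&(P[:,2]<.225)&(abs(P[:,0]-.444)<.016)&(abs(P[:,1]-.2265)<.009)]; print('hook top z',np.percentile(b[:,2],[50,80,90,97]))
r=P[(P[:,2]>.19)&(P[:,2]<.225)&(abs(P[:,0]-.40)<.012)&(abs(P[:,1]-.2265)<.012)]; print('rail z',np.percentile(r[:,2],[50,80,90,97]))
"
```

```text
ee_pos: [0.4446, 0.1974, 0.1486]
force: [-2.3, -1.9, 5.8]
ee_pos: [0.4448, 0.1974, 0.1485]
force: [-4.2, -3.9, 10.2]
hook top z [0.2087 0.2098 0.2104 0.2114]
rail z [0.2048 0.2064 0.2071 0.2077]
hook top z [0.2093 0.2104 0.2114 0.213 ]
rail z [0.2052 0.2066 0.2074 0.209 ]
```

```bash
python3 -m inch '[0,-0.064,-0.077,0,0,0,0, 0,0,0,0,0,0,0, 0,0,0,0,0,0,0]' | grep -E "pos|force"; python3 -c "
from st import *
togo((.4446,.1842,.1632),-.8,0)"
```

```text
ee_pos: [0.4446, 0.1973, 0.1487]
force: [-1.7, -1.1, 5.6]
t 14.2 tcp [0.4446 0.1973 0.1487] q [-0.0301  0.213   1.939   0.7833  1.1464 -0.4104] F [-1.6552 -1.1029  5.5586] w 0.0159
shift cm (tool) [ 0.0222  0.074  -0.0566] turn [-0.0004 -0.      0.0003] grasp pt [0.4444 0.1851 0.1632]
tool axes rows x,y,z: [[1.0, -0.014, 0.0], [-0.01, -0.766, -0.643], [0.009, 0.643, -0.766]]
```

View pics/s5.png

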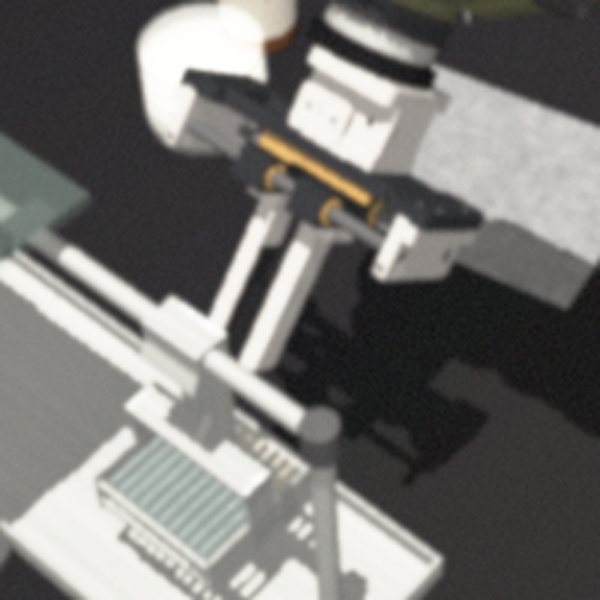

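```bash
python3 -m inch '[0,-0.09,-0.11,0,0,0,0, 0,0,0,0,0,0,0, 0,0,0,0,0,0,0]' | grep -E "pos|force"
```

```text
ee_pos: [0.4443, 0.1971, 0.1495]
force: [0.3, -1.0, -3.1]
```

```bash
python3 -m inch '[0.3,0,0,0,0,0,0, 0.7,0,0,0,0,0,0, 1,0,0,0,0,0,0, 1,0,0,0,0,0,0, 1,0,0,0,0,0,0, 0.7,0,0,0,0,0,0, 0.3,0,0,0,0,0,0, 0,0,0,0,0,0,0]' | grep -E "pos|force"
python3 -m inch '[0.3,0,0,0,0,0,0, 0.7,0,0,0,0,0,0, 1,0,0,0,0,0,0, 1,0,0,0,0,0,0, 1,0,0,0,0,0,0, 0.7,0,0,0,0,0,0, 0.3,0,0,0,0,0,0, 0,0,0,0,0,0,0]' | grep -E "pos|force"
```

```text
ee_pos: [0.4944, 0.1965, 0.1497]
force: [0.1, 0.2, -3.4]
ee_pos: [0.5444, 0.1958, 0.1497]
force: [-0.4, 0.0, -3.9]
```

```bash
python3 -m inch '[0.3,0,0,0,0,0,0, 0.7,0,0,0,0,0,0, 1,0,0,0,0,0,0, 1,0,0,0,0,0,0, 1,0,0,0,0,0,0, 0.7,0,0,0,0,0,0, 0.3,0,0,0,0,0,0, 0,0,0,0,0,0,0]' | grep -E "pos|force"
python3 -m inch '[0.3,0,0,0,0,0,0, 0.5,0,0,0,0,0,0, 0.5,0,0,0,0,0,0, 0.3,0,0,0,0,0,0, 0,0,0,0,0,0,0]' | grep -E "pos|force"
python3 -c "
from st import *
im,d=ctrl.camera('top'); a=cv2.resize(im[120:320,100:300],(600,600),interpolation=cv2.INTER_CUBIC)
im,d=ctrl.camera('side'); 
cv2.imwrite('pics/s6.png',a[:,:,::-1]); cv2.imwrite('pics/s6b.png',cv2.resize(im[200:350,90:290],(800,600),interpolation=cv2.INTER_CUBIC)[:,:,::-1])
"
```

```text
ee_pos: [0.5944, 0.1952, 0.1497]
force: [-0.4, 0.4, -2.8]
ee_pos: [0.6105, 0.1949, 0.1496]
force: [-0.3, 0.1, -3.4]
```

View pics/s6b.png

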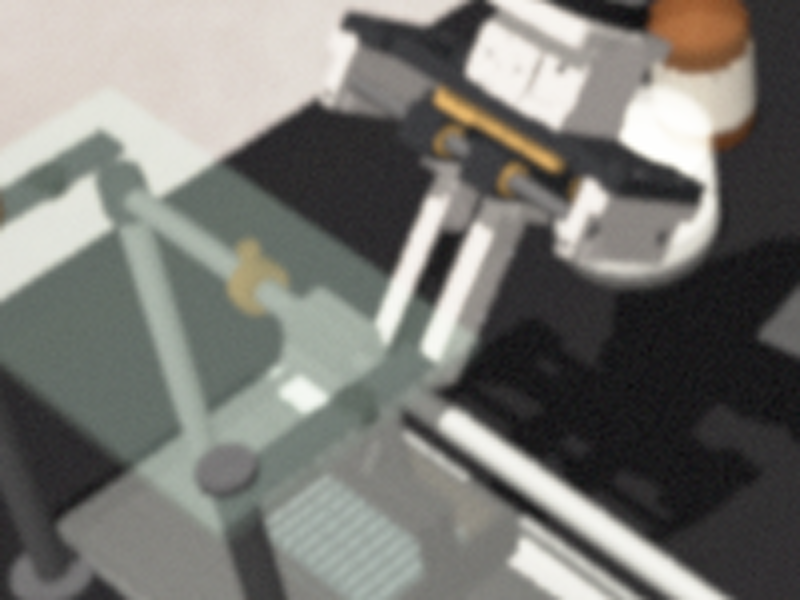

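```bash
python3 -m inch '[0.3,0,0,0,0,0,0, 0.4,0,0,0,0,0,0, 0.3,0,0,0,0,0,0, 0.2,0,0,0,0,0,0, 0.1,0,0,0,0,0,0, 0,0,0,0,0,0,0]' | grep -E "pos|force"
python3 -m inch '[0.1,0,0,0,0,0,0, 0.1,0,0,0,0,0,0, 0,0,0,0,0,0,0]' | grep -E "pos|force"
python3 -m inch '[0.1,0,0,0,0,0,0, 0.1,0,0,0,0,0,0, 0,0,0,0,0,0,0]' | grep -E "pos|force"
```

```text
ee_pos: [0.6234, 0.1948, 0.1497]
force: [0.2, -0.0, -4.2]
ee_pos: [0.6255, 0.1947, 0.1498]
force: [0.3, 0.2, -2.9]
ee_pos: [0.6274, 0.1947, 0.1497]
force: [-0.1, 0.2, -2.9]
```

```bash
python3 -m inch '[0,0.045,0.055,0,0,0,0, 0.1,0,0,0,0,0,0, 0.05,0,0,0,0,0,0, 0,0,0,0,0,0,0]' | grep -E "pos|force"
for i in 1; do python3 -m inch '[0.05,0,0,0,0,0,0, 0.05,0,0,0,0,0,0, 0,0,0,0,0,0,0]' | grep -E "pos|force"; done
python3 -m inch '[0.05,0,0,0,0,0,0, 0.05,0,0,0,0,0,0, 0,0,0,0,0,0,0]' | grep -E "pos|force"
```

```text
ee_pos: [0.6289, 0.1947, 0.149]
force: [-0.0, 0.5, -3.0]
ee_pos: [0.6299, 0.1947, 0.149]
force: [-0.4, -0.6, -4.0]
ee_pos: [0.6309, 0.1947, 0.149]
force: [-0.5, -0.3, -4.3]
```

```bash
python3 -m inch '[0.05,0,0,0,0,0,0, 0.05,0,0,0,0,0,0, 0,0,0,0,0,0,0]' | grep -E "pos|force"
python3 -m inch '[0.05,0,0,0,0,0,0, 0.05,0,0,0,0,0,0, 0,0,0,0,0,0,0]' | grep -E "pos|force"
```

```text
ee_pos: [0.6319, 0.1946, 0.149]
force: [0.4, -0.0, -3.9]
ee_pos: [0.6329, 0.1946, 0.149]
force: [0.3, -0.0, -4.0]
```

```bash
python3 -c "
from st import *
im,d=ctrl.camera('side'); cv2.imwrite('pics/s7.png',cv2.resize(im[240:310,110:210],(800,560),interpolation=cv2.INTER_CUBIC)[:,:,::-1])
print(ctrl.get_obs()['force'])"
```

```text
[-0.6375  0.3173 -3.7324]
```

View pics/s7.png

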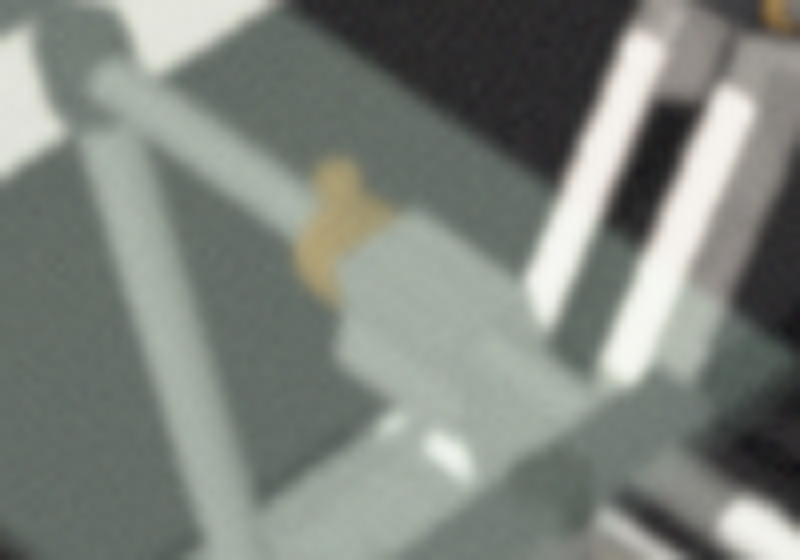

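The hook's edge (crop (385,250)) is very near the collar (340,235), with no contact force yet, so I continue in small steps.

```bash
python3 -m inch '[0.05,0,0,0,0,0,0, 0.05,0,0,0,0,0,0, 0,0,0,0,0,0,0]' | grep -E "pos|force"
python3 -m inch '[0.05,0,0,0,0,0,0, 0,0,0,0,0,0,0]' | grep -E "pos|force"
python3 -m inch '[0.05,0,0,0,0,0,0, 0,0,0,0,0,0,0]' | grep -E "pos|force"
```

```text
ee_pos: [0.6339, 0.1946, 0.149]
force: [-0.1, -0.6, -3.8]
ee_pos: [0.6344, 0.1946, 0.1491]
force: [0.7, -0.0, -4.9]
ee_pos: [0.6348, 0.1946, 0.149]
force: [-1.5, -0.6, -2.4]
```

```bash
python3 -m inch '[0,0,0,0,0,0,0]' | grep -E "pos|force"
python3 -m inch '[0.04,0,0,0,0,0,0, 0,0,0,0,0,0,0]' | grep -E "pos|force"
```

```text
ee_pos: [0.6348, 0.1946, 0.149]
force: [-0.8, -1.1, -3.1]
ee_pos: [0.6351, 0.1946, 0.149]
force: [-4.0, -1.9, -3.6]
```

```bash
python3 -m inch '[-0.04,0,0,0,0,0,0, 0,0.02,0.025,0,0,0,0, 0,0.02,0.025,0,0,0,0, 0,0,0,0,0,0,0]' | grep -E "pos|force"
python3 -m inch '[0.03,0,0,0,0,0,0, 0,0,0,0,0,0,0, 0,0,0,0,0,0,0]' | grep -E "pos|force"
```

```text
ee_pos: [0.635, 0.1947, 0.1489]
force: [-3.2, -1.2, 1.0]
ee_pos: [0.6351, 0.1947, 0.1488]
force: [-5.1, -2.5, 2.7]
```

```bash
python3 -m inch '[-0.03,-0.025,-0.03,0,0,0,0, 0,-0.01,-0.01,0,0,0,0, 0,0,0,0,0,0,0]' 55 | grep -E "pos|force"
python3 -m inch '[0,0,0,0,0,0,0, 0,0,0,0,0,0,0]' 10 | grep -E "pos|force"
python3 -m inch '[0,0,0,0,0,0,0, 0,0,0,0,0,0,0]' 3
```

```text
ee_pos: [0.6349, 0.1947, 0.1489]
force: [-2.5, -0.9, -0.3]
ee_pos: [0.6349, 0.1946, 0.1489]
force: [-1.6, -0.6, -0.8]
time_s: 24.85
ee_pos: [0.6349, 0.1946, 0.1489]
eef_rot: [-2.444, 0.0, -0.014]
force: [-0.9, -0.1, -0.6]
grip_width: 0.0161
```

```bash
python3 -m inch '[0,0,0,0,0,0,0.18, 0,0,0,0,0,0,0.2, 0,0,0,0,0,0,0.23, 0,0,0,0,0,0,0.3, 0,0,0,0,0,0,0.45, 0,0,0,0,0,0,0.6, 0,0,0,0,0,0,0.6, 0,0,0,0,0,0,0.6]'
python3 -c "
from st import *
im,d=ctrl.camera('side'); cv2.imwrite('pics/s8.png',cv2.resize(im[225:345,100:260],(800,600),interpolation=cv2.INTER_CUBIC)[:,:,::-1])
im,d=ctrl.camera('wrist'); P=cloud('wrist',d).reshape(-1,3);o=ctrl.get_obs();C=R.from_euler('xyz',o['eef_rot']); g=C.inv().apply(P-np.array(o['ee_pos']));dk=im.reshape(-1,3).max(1)<70
s=g[dk&(abs(g[:,0])<.02)&(abs(g[:,1])<.03)&(g[:,2]>-.06)&(g[:,2]<.02)]; print(len(s),s.mean(0),np.percentile(s,[2,98],0))
"
```

```text
time_s: 25.85
ee_pos: [0.6349, 0.1946, 0.1489]
eef_rot: [-2.444, 0.0, -0.014]
force: [-0.2, 1.3, 0.2]
grip_width: 0.0563
2570 [-0.0004 -0.0039 -0.0326] [[-0.0076 -0.0072 -0.0482]
 [ 0.0069  0.0057  0.0057]]
```

View pics/s8.png

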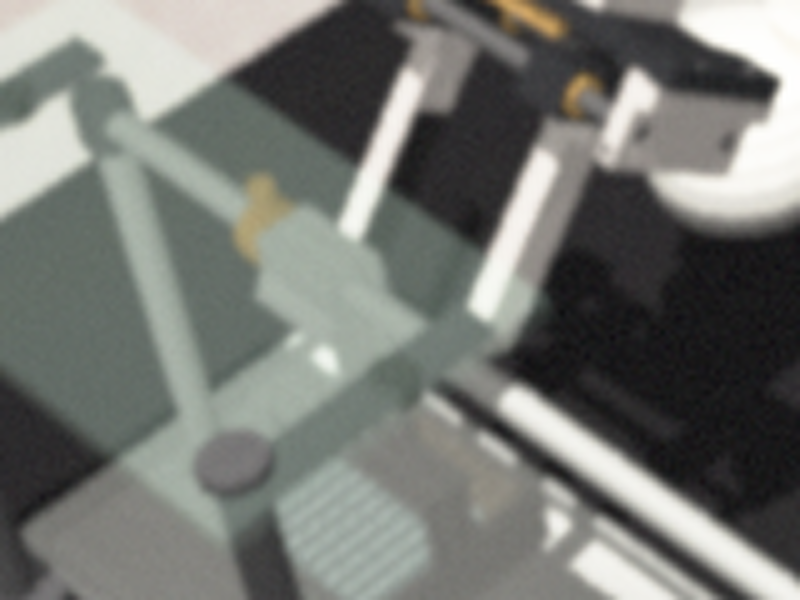

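The hook (crop (310,250)) rests against the collar (260,215) and the grip stands free between the open jaws. I back out along the tool axis.

```bash
python3 -m inch '[0,0,-0.3,0,0,0,0.6, 0,0,-0.8,0,0,0,0.6, 0,0,-1.5,0,0,0,0.6, 0,0,-2,0,0,0,0.6, 0,0,-2,0,0,0,0.6, 0,0,-2,0,0,0,0.6, 0,0,-2,0,0,0,0.6, 0,0,-1,0,0,0,0.6, 0,0,0,0,0,0,0.6, 0,0,0,0,0,0,0.6, 0,0,0,0,0,0,0.6, 0,0,0,0,0,0,0.6]'
python3 -c "
from st import *
for n in('side','top','side'):
  im,d=ctrl.camera(n)
  if n=='side': cv2.imwrite('pics/s9.png',cv2.resize(im[150:350,80:347],(800,600),interpolation=cv2.INTER_CUBIC)[:,:,::-1])
  for l,z in (('rack_hook',.2),('rack_grip',.1626),('rack_base',.05)):
    for r in ctrl.place_of(n,l)[:3]:
      p=atz(n,*r['centre'],z)
      if p[1]>.1: print(n,l,round(r['score'],2),p)
  for l,z in(('tube_rack_center',.055),('dishes_center',.037),('bottle_center',.065)):
    for r in ctrl.place_of(n,l)[:1]: print(n,l,r['score'],np.round(r['centre'],1))
"
```

```text
time_s: 27.45
ee_pos: [0.6338, 0.1204, 0.2375]
eef_rot: [-2.444, 0.001, -0.013]
force: [0.2, -0.1, 0.4]
grip_width: 0.0563
side rack_grip 0.84 [0.6329 0.1758 0.1626]
side rack_base 0.67 [0.6349 0.2282 0.05  ]
side tube_rack_center 0.95 [319.1 185. ]
side dishes_center 0.64 [249.6 244.5]
side bottle_center 0.93 [264.5 212. ]
top rack_hook 0.6 [0.6302 0.2271 0.2   ]
top rack_grip 0.96 [0.6321 0.1741 0.1626]
top rack_base 0.77 [0.6348 0.2325 0.05  ]
top tube_rack_center 0.94 [426.3 161.8]
top bottle_center 0.86 [352.5 146.3]
side rack_grip 0.76 [0.6307 0.1802 0.1626]
side rack_base 0.81 [0.6314 0.2299 0.05  ]
side tube_rack_center 0.57 [317.6 184.9]
side dishes_center 0.84 [248.7 245.5]
side bottle_center 0.94 [263.6 208.2]
```

View pics/s9.png

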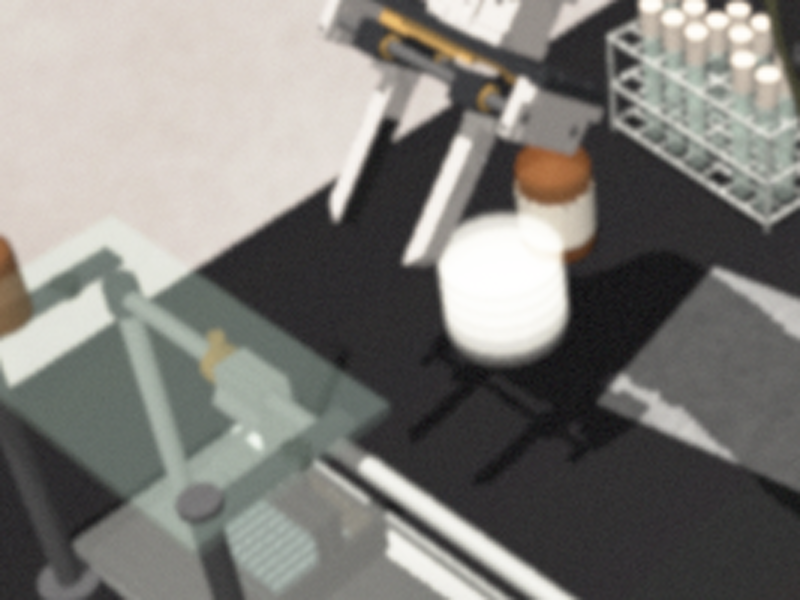

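The rack hangs with its hook (255,385) against the collar (215,352), the gripper is clear, and the bystanders are in place.

```bash
python3 -c "
from station import ctrl
print(ctrl.hand_in())"
```

```text
the job is handed in; nothing more can be done
None
```

The slide rack is hanging on the rail under the shelf with its hook against the brass stop collar, released and still. I handed the job in at about 27.6 s of the 51 s allowed. `hand_in()` reports no verdict.

**What I did:**
- I picked the grey rack up by its black grip, leaving the green look-alikes alone, and carried it upright. There was no visible slip in the grip.
- I hooked it over the open part of the rail with the grip on the side away from the posts. I then slid it in under the shelf, almost unloaded, until the collar pushed back with about 4 N.
- I eased that off, opened the jaws in small steps and backed out along the grip's axis.

**Last checks:**
- **Contact:** the last picture shows the hook against the collar. Contact came at a hook position of about x = 0.634 m, against 0.632 m predicted from the cameras.
- **Release:** the grip stayed centred between the opened jaws, and the tool force was near zero after backing out.
- **Bystanders:** the tube rack, dish stack and bottle show within about 6 pixels of where they started, which I read as scatter in the detections. The path stayed clear of them. The last top picture gave no detection of the dishes, but both last side pictures did.

**Less tidy points:**
- Lowering onto the rail briefly pressed with about 14 N before I backed off.
- The light push during settling at the collar reached about 5 N.
- The side camera missed the hook under the glass in the last pictures. The top camera found it at x = 0.630 m, 4 mm short of the contact position, with a score of only 0.6.

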